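Let the fixture plate down off its wedges

ROBOT

A 6-joint arm with a two-finger parallel gripper is mounted at the origin on a cart in front of the work surface, level with it; the furniture and walls round the work are solid. World frame = base frame: x ahead of the robot, y to its left, z up, the work surface at z = 0. Lengths are in mm, angles in rad, forces in N, time in s.
With the tool pointing down it reaches from about 275 to 750 mm from the base axis. Payload 10.2 kg.
Tool frame: the origin (TCP) lies between the finger pads; the fingertips stand 17 mm ahead of it and the grasp point (between the pads) lies 2 mm behind it (tips_ahead is the distance from the TCP to the fingertips, in mm); z points along the fingers, y is the line along which they close (so a half turn about z gives the same grasp; the last joint's range is limited). The gripper opens to 85 mm and grips with 20 to 120 N. Pads are 22 mm wide; open, the fingers measure 114 mm over their backs; the gripper's body (76 mm by 85 mm) begins 54 mm behind the grasp point. The pads swing forward as they close: fully open they stand 13 mm farther back than shut.
Start: joints at [1.028, 0.313, 1.498, -0, 1.331, -0.223], TCP at [165.061, 498.384, 248.294] pointing down, gripper open.
Joint ranges: [-2.94, 2.94], [-0.97, 2.17], [0.19, 2.56], [-1.23, 4.37], [0.02, 3.11], [-2.88, 2.88]. Speed limits (rad/s): [2.39, 2.39, 3.01, 3.14, 3.14, 3.14].

INTERFACE

Orientations are given as a unit quaternion [w, x, y, z].
In Python, from rig import sense, capture, finish_job, boxes_of, tips_ahead gives the robot as it stands.
- The arm moves only by the tool drive_tool, never from a script. Its argument "commands" is text: rows parted by semicolons, each of 7 numbers parted by spaces: the shift along the world's x, y, z in units of 0.1 m (1.0 is 0.1 m), then the turn, a rotation vector about the world's x, y, z in units of pi/4 rad (1.0 is pi/4 rad), then the opening in per cent of the stroke, from 0 (shut) to 100 (fully open). A call has 1 to 20 rows; each row shifts and turns the commanded pose from where the row before left it; what a row does not reach is not made up. A row lasts 1/12 s, in which the tool goes at most 41.7 mm and 7.16 degrees, less where a joint would pass 70% of its speed; a pose out of reach is approached as far as the arm can. A call with a number of a shift or a turn outside -1 to 1 is refused whole. A call with a gripper value outside its range is refused whole. The fingers move at their own pace and stop on an object; "force" is the grip in N (left out, the last holds). Time passes only in rows, so rows that do not move let the fingers close. It gives the time, the measured TCP pose, the force, the opening and the grip force at its end, in the units of the state.
- sense(): the state, without advancing time (a new reading comes with each control period).
- capture(name): name is "scene" or "top"; returns a dict with "pixels" (420x560x3 uint8, blue, green, red), "fov_y" (degrees; the focal length in pixels is half the picture's height over the tangent of half this angle, whatever the lens; pixels are square), "cx", "cy" (the principal point, pixels), "k1" (the pictures are not rectified: a ray, as slopes to the right and down, at radius r is drawn at 1 + k1 r^2 times it, then the intrinsics apply), "position" and "attitude" of the camera in the world. Camera axes: x right, y down, z forward; pixel columns grow to the right and rows downward; lengths in mm; the calibration is good to about 2 mm. A picture is of the moment at which its call begins. There is no depth.
- finish_job(): hands the job in; it is judged then, once.
Trained networks look in a picture, given as the dict that the camera call returned (one of the last four; its "shot" number tells which), for a name from the list of things; names that differ only in an ending like _2 or _b are one class to them, and where a whole thing is asked for, a point or a joint stands for the part that bears it (a point fixed in the world has none). Each returns a list of dicts, best first, with "confidence" (0 to 1); they miss things now and then, are a little off and sometimes report something else, mostly with a low value. They report only what shows in the picture. A call takes as long as a camera call. They do not tell look-alikes from the thing itself.
- boxes_of(picture, name): "position" ([column, row] in pixels, amid what is visible of it).
The state is a dict: "time_s": time; "joints": joint angles; "dq": joint speeds; "tau": joint torques, N m; "eef_pos": TCP position; "ee_rot": TCP orientation; "force": force on the tool from outside, world axes, zero at the start; "wrist_torque": the same for the moment, N m; "grip_width": opening from 0.0 (shut) to 1.0 (fully open); "grip_force": force on a finger pad.
Only numpy, scipy, OpenCV 4.12 (cv2) and the standard library are available. Lean on these libraries where they do the work, as an engineer would, in place of code of your own. Each camera call takes 0.05 s, during which the arm holds its last target. There are 200 camera calls.

TASK

The heavy fixture plate on the bench is propped up at the front on two wooden wedges; work both wedges backward, towards you, out from under it until the plate stands on its own three feet. Do it in small tugs, now one wedge, now the other, so that the plate comes down evenly and never leans more than about two degrees to either side; do not touch the plate itself, do not shift it along the bench, and leave the other things lying where they are. Leave both wedges flat on the bench in front of the plate, drawn quite clear of it.

Things in the scene. Friction and masses are not known exactly. Their poses are not given: they have to be found in the camera images.
- plate: loose aluminium fixture plate with two green circuit boards fixed on top, 1.4 to 2.3 kg in all. 290 mm wide (own y, left), 150 deep (own x, away from the robot), 12 thick. Origin: middle of the lower front edge. It rests on a rear middle foot and, in front, on the wedges' slopes, edge about 28 mm up; it rolls sideways when one wedge is drawn further than the other
- front_left (a point): left end (own y +145 mm) of the plate's lower front edge. When the plate stands on its feet this is 12 mm above the bench. Feet: rubber, 12 mm high, at own x, y = 130, 0 and 22, +-132 mm
- front_right (a point): right end (own y -145 mm) of the plate's lower front edge. The circuit boards on the plate stand 11 mm above its top and begin 27 mm behind this edge
- long_wedge: longer, flatter of two hardwood wedges under the plate's front edge, one left, one right (which is which varies); 0.15 kg, 40 mm wide, 196 mm long. Own x: from heel to toe, away from the robot; z up. Origin: on the underside, mid-width, where the sloping top is 28 mm high. Slope runs from x = +110 mm (toe, 5 mm thick) up to x = -10 mm (30 mm high)
- long_wedge_toe (a point): toe end of the longer wedge, on its underside, mid-width. From here the top, 5 mm high, rises evenly by 0.21 mm per mm towards the heel. The plate's front edge rests on this slope; friction holds the wedge (coefficient 0.5 to 0.7), and pulling it under load takes 3 to 15 N
- long_wedge_pocket (a point): middle of the longer wedge's finger pocket (own x -10 to -62 mm): a flat tongue 5 mm thick, open above and at the sides, between slope and heel; this point is on its top. Closed fingertips fit in. 26 mm from here along own -x is the heel's upright face, 40 mm wide, its top 50 mm above the bench; the heel's back slopes down to x = -86 mm
- short_wedge: shorter, steeper of two hardwood wedges under the plate's front edge, one left, one right (which is which varies); 0.15 kg, 40 mm wide, 168 mm long. Own x: from heel to toe, away from the robot; z up. Origin: on the underside, mid-width, where the sloping top is 28 mm high. Slope runs from x = +82 mm (toe, 5 mm thick) up to x = -10 mm (30 mm high)
- short_wedge_toe (a point): toe end of the shorter wedge, on its underside, mid-width. From here the top, 5 mm high, rises evenly by 0.28 mm per mm towards the heel. The plate's front edge rests on this slope; friction holds the wedge (coefficient 0.5 to 0.7), and pulling it under load takes 3 to 15 N
- short_wedge_pocket (a point): middle of the shorter wedge's finger pocket (own x -10 to -62 mm): a flat tongue 5 mm thick, open above and at the sides, between slope and heel; this point is on its top. Closed fingertips fit in. 26 mm from here along own -x is the heel's upright face, 40 mm wide, its top 50 mm above the bench; the heel's back slopes down to x = -86 mm
- tape: black roll of tape lying flat between the two wedges, 62 mm across, 19 mm high (bystander)
- pliers: blue flat-nose pliers lying about along the wedges, beyond the left wedge, 147 x 42 x 11 mm; origin at the middle of the underside (bystander)
- screwdriver: screwdriver with yellow wooden handle lying about along the wedges, beyond the right wedge, 171 x 27 x 34 mm; origin at the middle of the underside (bystander)
- knob_cap: black moulded knob, 25 mm across, 18 mm high, in front of the plate, between the lines of the two wedges (bystander)
- reel: solder reel standing on its flange beside the right end of the plate, 57 mm across, 38 mm high (bystander)
Mind the look-alikes: they are no part of the job. Leave any pink look-alike of the short_wedge alone.

How it is judged:
By the outcome, as a careful person would: the job done as asked, in the order asked, and still so for the second after the job is handed in, with the robot touching nothing.
It also fails if it takes over 69 s, if anything falls off the work surface, if the arm or the gripper's body presses on something with over 40 N, if the wrist force passes 120 N, or if a joint passes its speed limit or range.

## Working session

There is one attempt and no reset: what is moved stays moved. The work goes in short steps, Python scripts to look and compute and a tool call to move; the robot and the scene stay as the last step left them, time stands still between calls to the robot, and variables do not carry over. Pictures are saved under pics/ and viewed, at most 10 in all, crops included, and the job is handed in when it is done.

Besides the shell and the picture viewer there is one more tool, called after ">>>" by a JSON object that holds its "name" and its "arguments". drive_tool: Moves the arm, as the interface text tells. Shifts and turns lie within -1 to 1; 1 stands for 0.1 m of shift or pi/4 rad of turn. Its arguments: {"type":"object","properties":{"commands":{"type":"string"},"force":{"type":"number"}},"required":["commands"]}

```bash
mkdir -p pics; ls; cat > h.py <<'E'
import numpy as np, cv2
from scipy.spatial.transform import Rotation as R
from rig import *
def cam(p):
    f=210/np.tan(np.radians(p["fov_y"])/2)
    q=np.array(p["attitude"],float)
    M=R.from_quat(q[[1,2,3,0]]).as_matrix() if q.size==4 else q.reshape(3,3)
    return f,M,np.array(p["position"],float)
def back(p,uv,z):
    f,M,c=cam(p); d=np.array([(uv[0]-p["cx"])/f,(uv[1]-p["cy"])/f]); s=d.copy()
    for _ in range(20): s=d/(1+p["k1"]*(s@s))
    r=M@np.array([s[0],s[1],1]); return c+r*(z-c[2])/r[2]
def proj(p,X):
    f,M,c=cam(p); v=M.T@(np.array(X,float)-c); s=v[:2]/v[2]; s=s*(1+p["k1"]*(s@s))
    return np.array([p["cx"],p["cy"]])+f*s
E
python3 - <<'E'
from h import *
print(sense())
for n in("scene","top"):
    p=capture(n); cv2.imwrite(f"pics/{n}0.png",p["pixels"])
    print(n,{k:v for k,v in p.items() if k!="pixels"})
    for t,z in dict(plate=30,front_left=28,front_right=28,long_wedge_toe=0,long_wedge_pocket=5,short_wedge_toe=0,short_wedge_pocket=5,long_wedge=15,short_wedge=15,knob_cap=9,tape=10,reel=19,pliers=5,screwdriver=15).items():
        for b in boxes_of(p,t)[:3]: print(t,np.round(b["position"]),round(b["confidence"],2),back(p,b["position"],z).round()[:2])
E
```

```text
pics
{'time_s': 0.0, 'joints': array([ 1.02758349e+00,  3.13465564e-01,  1.49845794e+00,  2.20916871e-05,
        1.33096175e+00, -2.23372093e-01]), 'dq': array([ 5.43798886e-05, -1.19931603e-03,  9.55866692e-04,  1.27594833e-03,
       -1.79048859e-04, -1.41806187e-03]), 'tau': array([ 3.81892633e-04, -4.12261927e+01, -2.59741634e+01, -1.31702263e-04,
        4.19246338e-03,  1.58667660e-05]), 'eef_pos': array([164.93758861, 498.17335771, 247.71923757]), 'ee_rot': array([-2.51650051e-04,  1.59242160e-01,  9.87239341e-01, -5.95390874e-04]), 'force': array([ 0.57467715,  0.32888619, -0.74620104]), 'wrist_torque': array([0.01717409, 0.01844939, 0.0245998 ]), 'grip_force': 0.0, 'grip_width': 0.998452032485256}
scene {'fov_y': 51.177941999764194, 'cx': 277.4959412828286, 'cy': 204.412953150189, 'k1': 0.046544148002560654, 'position': array([  86.50025131, -240.22559795,  714.99303511]), 'attitude': array([-0.29747337,  0.81866296, -0.45974739,  0.17301126]), 'shot': 1}
plate [309. 185.] 0.86 [668.  24.]
front_left [311. 188.] 0.65 [664.  19.]
front_right [312. 185.] 0.58 [673.  20.]
long
[... 1206 characters left out ...]
wedge_pocket [320. 206.] 0.79 [570. -73.]
long_wedge_pocket [279. 159.] 0.38 [686.  28.]
long_wedge_pocket [252. 213.] 0.33 [552.  91.]
short_wedge_toe [255. 213.] 0.84 [552.  86.]
short_wedge_toe [158. 188.] 0.64 [611. 325.]
short_wedge_pocket [155. 189.] 0.95 [608. 330.]
short_wedge_pocket [250. 215.] 0.57 [547.  99.]
long_wedge [319. 207.] 0.75 [567. -70.]
short_wedge [253. 215.] 0.95 [546.  91.]
short_wedge [156. 190.] 0.85 [605. 325.]
knob_cap [293. 269.] 0.41 [418.  -8.]
tape [294. 234.] 0.81 [502.  -9.]
reel [357. 163.] 0.96 [ 675. -160.]
reel [276. 160.] 0.72 [680.  34.]
pliers [215. 243.] 0.58 [479. 181.]
pliers [253. 214.] 0.43 [550.  90.]
screwdriver [362. 238.] 0.61 [ 494. -173.]
```

```bash
sleep 1; ls pics
```

```text
scene0.png
top0.png
```

```bash
python3 - <<'E'
import cv2
a=cv2.imread("pics/scene0.png")[130:330,140:420]; cv2.imwrite("pics/s.png",cv2.resize(a,None,fx=2.8,fy=2.8,interpolation=2))
a=cv2.imread("pics/top0.png")[110:290,190:400]; cv2.imwrite("pics/t.png",cv2.resize(a,None,fx=3.3,fy=3.3,interpolation=2))
E
```

```text
(no output)
```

View pics/s.png

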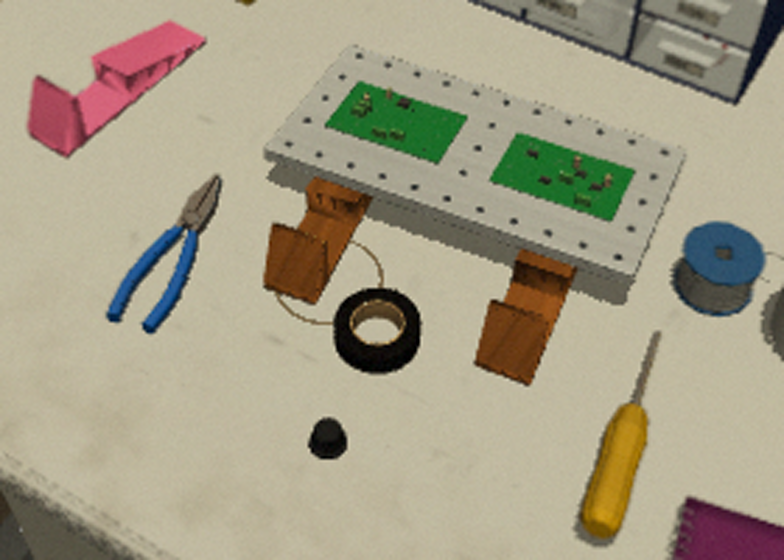

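View pics/t.png

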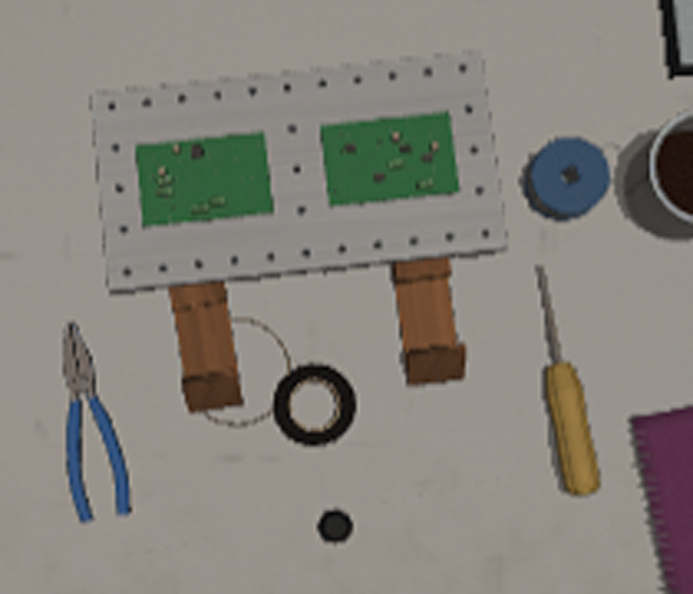

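The top crop shows the front edge from (110,292) to (505,245) and two brown wedges: left heel-top edge about (183,378)–(238,372), right (405,352)–(463,345). The pink look-alike lies far left. The tape, knob and tools lie clear of the pull lines. Next I turn these pixels into world positions.

```bash
python3 - <<'E'
from h import *
p=capture("top")
c=lambda u,v,z: back(p,(190+u/3.3,110+v/3.3),z)[:2].round(1)
for n,u,v,z in [("FL top",110,290,40),("FR top",506,245,40),("BR top",482,52,52),("BL top",92,95,52),
 ("L heeltop l",183,378,50),("L heeltop r",238,372,50),("L base l",190,411,0),("L base r",243,405,0),("L slope l",172,305,30),("L slope r",227,297,30),
 ("R heeltop l",405,352,50),("R heeltop r",464,345,50),("R base l",409,384,0),("R base r",464,378,0),("R slope l",395,284,30),("R slope r",450,277,30),
 ("tape",314,405,10),("knob",335,526,15)]: print(n,c(u,v,z))
E
```

```text
FL top [584.7 159.5]
FR top [ 619.8 -124.6]
BR top [ 757.7 -106. ]
BL top [724.  173.7]
L heeltop l [521.4 105.7]
L heeltop r [526.   66.8]
L base l [499.8 102.8]
L base r [504.6  63.8]
L slope l [575.2 115.5]
L slope r [581.4  75.7]
R heeltop l [541.3 -51.5]
R heeltop r [546.7 -93.3]
R base l [521.2 -58.5]
R base r [526. -99.]
R slope l [592.  -45.7]
R slope r [597.4 -85.5]
tape [504.7  11.7]
knob [417.2  -3.9]
```

>>> {"name": "drive_tool", "arguments": {"commands": "0.192 -0.204 -0.074 0 0 0.029 0;0.192 -0.204 -0.074 0 0 0.029 0;0.192 -0.204 -0.074 0 0 0.029 0;0.192 -0.204 -0.074 0 0 0.029 0;0.192 -0.204 -0.074 0 0 0.029 0;0.192 -0.204 -0.074 0 0 0.029 0;0.192 -0.204 -0.074 0 0 0.029 0;0.192 -0.204 -0.074 0 0 0.029 0;0.192 -0.204 -0.074 0 0 0.029 0;0.192 -0.204 -0.074 0 0 0.029 0;0.192 -0.204 -0.074 0 0 0.029 0;0.192 -0.204 -0.074 0 0 0.029 0;0.192 -0.204 -0.074 0 0 0.029 0;0.192 -0.204 -0.074 0 0 0.029 0;0.192 -0.204 -0.074 0 0 0.029 0;0.192 -0.204 -0.074 0 0 0.029 0;0.192 -0.204 -0.074 0 0 0.029 0;0.192 -0.204 -0.074 0 0 0.029 0;0.192 -0.204 -0.074 0 0 0.029 0;0.192 -0.204 -0.074 0 0 0.029 0", "force": 40}}

```text
time_s: 3.22
eef_pos: [549.9, 89.2, 99.9]
ee_rot: [0.0, -0.068, 0.998, -0.0]
force: [0.3, -0.4, 0.4]
grip_width: -0.002
grip_force: 0.0
```

>>> {"name": "drive_tool", "arguments": {"commands": "0 0 -0.2 0 0 0 0;0 0 -0.2 0 0 0 0;0 0 -0.15 0 0 0 0;0 0 -0.1 0 0 0 0;0 0 -0.06 0 0 0 0;-0.03 -0.004 0 0 0 0 0;-0.03 -0.004 0 0 0 0 0;-0.03 -0.004 0 0 0 0 0;-0.03 -0.004 0 0 0 0 0;0 0 0 0 0 0 0"}}

```text
time_s: 4.05
eef_pos: [536.9, 88.8, 30.0]
ee_rot: [0.0, -0.068, 0.998, -0.0]
force: [-0.4, 0.4, 0.6]
grip_width: 0.002
grip_force: 0.0
```

```bash
python3 - <<'E'
from h import *
p=capture("scene"); a=p["pixels"][130:330,140:420]; cv2.imwrite("pics/s1.png",cv2.resize(a,None,fx=2.8,fy=2.8,interpolation=2))
E
```

```text
(no output)
```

View pics/s1.png

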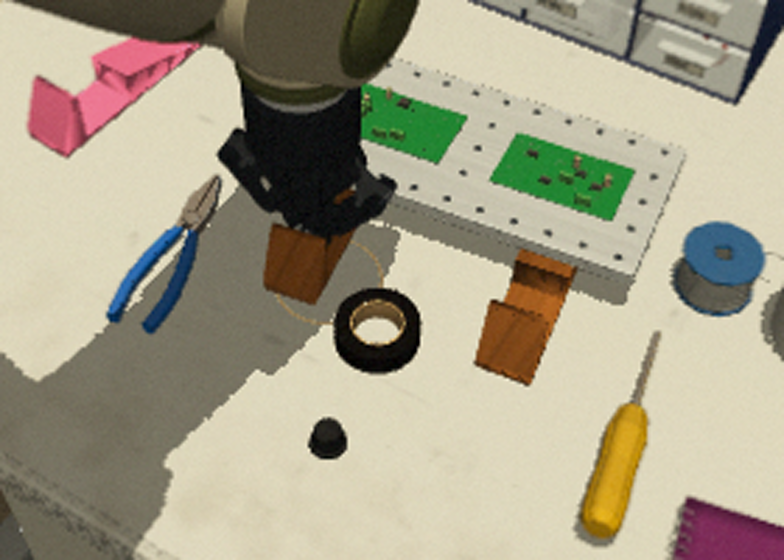

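The fingers stand in the left pocket, just ahead of the heel (around 310,225). I'll make the first small tug.

>>> {"name": "drive_tool", "arguments": {"commands": "-0.01 -0.0014 0 0 0 0 0;-0.01 -0.0014 0 0 0 0 0;-0.01 -0.0014 0 0 0 0 0;-0.01 -0.0014 0 0 0 0 0;-0.01 -0.0014 0 0 0 0 0;-0.01 -0.0014 0 0 0 0 0;0 0 0 0 0 0 0"}}

```text
time_s: 4.68
eef_pos: [531.6, 87.9, 29.8]
ee_rot: [0.001, -0.068, 0.998, -0.0]
force: [3.8, 1.4, 2.7]
grip_width: -0.001
grip_force: 2.3
```

>>> {"name": "drive_tool", "arguments": {"commands": "-0.01 -0.0014 0 0 0 0 0;-0.01 -0.0014 0 0 0 0 0;-0.01 -0.0014 0 0 0 0 0;-0.01 -0.0014 0 0 0 0 0;-0.01 -0.0014 0 0 0 0 0;-0.01 -0.0014 0 0 0 0 0;0 0 0 0 0 0 0"}}

```text
time_s: 5.27
eef_pos: [525.6, 87.1, 29.7]
ee_rot: [0.001, -0.068, 0.998, -0.0]
force: [3.6, 0.5, 3.6]
grip_width: 0.003
grip_force: 2.4
```

```bash
python3 - <<'E'
from h import *
p=capture("top"); a=p["pixels"][110:290,190:400]; cv2.imwrite("pics/t1.png",cv2.resize(a,None,fx=3.3,fy=3.3,interpolation=2))
E
```

```text
(no output)
```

View pics/t1.png

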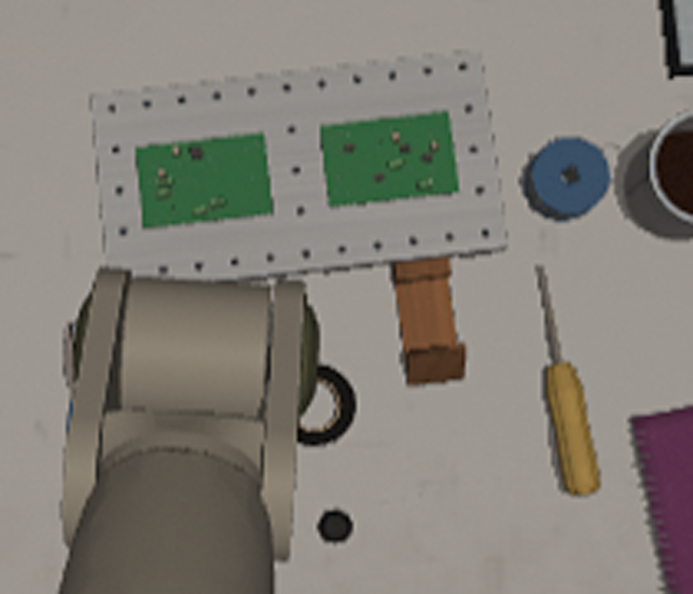

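>>> {"name": "drive_tool", "arguments": {"commands": "0.06 0.008 0 0 0 0 0;0 0 0.15 0 0 0 0;0 0 0.2 0 0 0 0;0 0 0.2 0 0 0 0;0.061 -0.315 0 0 0 0 0;0.061 -0.315 0 0 0 0 0;0.061 -0.315 0 0 0 0 0;0.061 -0.315 0 0 0 0 0;0.06 -0.315 0 0 0 0 0;0 0 0 0 0 0 0;0 0 -0.2 0 0 0 0;0 0 -0.2 0 0 0 0;0 0 -0.15 0 0 0 0;0 0 0 0 0 0 0;-0.015 -0.002 0 0 0 0 0;-0.015 -0.002 0 0 0 0 0;-0.015 -0.002 0 0 0 0 0;-0.015 -0.002 0 0 0 0 0;-0.015 -0.002 0 0 0 0 0;-0.015 -0.002 0 0 0 0 0"}}

```text
time_s: 6.98
eef_pos: [553.4, -71.0, 30.3]
ee_rot: [0.002, -0.068, 0.998, -0.0]
force: [5.9, 0.5, 0.3]
grip_width: 0.005
grip_force: 2.7
```

>>> {"name": "drive_tool", "arguments": {"commands": "-0.015 -0.002 0 0 0 0 0;-0.015 -0.002 0 0 0 0 0;-0.015 -0.002 0 0 0 0 0;-0.015 -0.002 0 0 0 0 0;-0.015 -0.002 0 0 0 0 0;-0.015 -0.002 0 0 0 0 0;-0.015 -0.002 0 0 0 0 0;-0.015 -0.002 0 0 0 0 0;-0.015 -0.002 0 0 0 0 0;0 0 0 0 0 0 0"}}

```text
time_s: 7.82
eef_pos: [539.7, -72.9, 30.2]
ee_rot: [0.001, -0.068, 0.998, -0.001]
force: [4.6, -0.1, 3.3]
grip_width: -0.0
grip_force: 2.2
```

```bash
python3 - <<'E'
from h import *
p=capture("top"); a=p["pixels"][110:290,190:400]; cv2.imwrite("pics/t2.png",cv2.resize(a,None,fx=3.3,fy=3.3,interpolation=2))
E
```

```text
(no output)
```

View pics/t2.png

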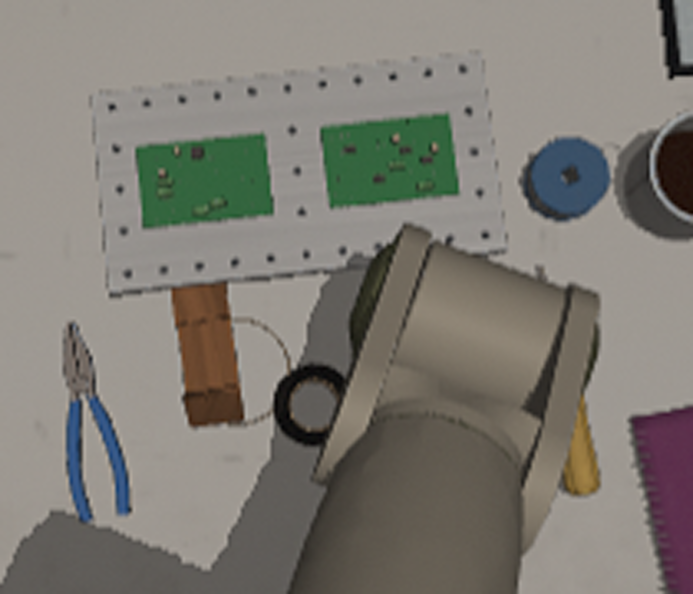

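The left wedge came back about 11 mm (its base row went from 411 to 426), and the plate's corners have not moved. I carry on alternating.

>>> {"name": "drive_tool", "arguments": {"commands": "0.06 0.008 0 0 0 0 0;0 0 0.2 0 0 0 0;0 0 0.35 0 0 0 0;-0.028 0.32 0 0 0 0 0;-0.028 0.32 0 0 0 0 0;-0.028 0.32 0 0 0 0 0;-0.028 0.32 0 0 0 0 0;-0.029 0.32 0 0 0 0 0;0 0 0 0 0 0 0;0 0 -0.2 0 0 0 0;0 0 -0.2 0 0 0 0;0 0 -0.15 0 0 0 0;-0.03 -0.004 0 0 0 0 0;-0.03 -0.004 0 0 0 0 0;-0.018 -0.0025 0 0 0 0 0;-0.018 -0.0025 0 0 0 0 0;-0.018 -0.0025 0 0 0 0 0;-0.018 -0.0025 0 0 0 0 0;-0.018 -0.0025 0 0 0 0 0;-0.018 -0.0025 0 0 0 0 0"}}

```text
time_s: 9.53
eef_pos: [515.0, 85.8, 30.3]
ee_rot: [0.002, -0.068, 0.998, -0.0]
force: [5.5, 1.9, 3.3]
grip_width: -0.003
grip_force: 2.7
```

>>> {"name": "drive_tool", "arguments": {"commands": "0.06 0.008 0 0 0 0 0;0 0 0.2 0 0 0 0;0 0 0.35 0 0 0 0;0.05 -0.317 0 0 0 0 0;0.05 -0.317 0 0 0 0 0;0.05 -0.317 0 0 0 0 0;0.05 -0.317 0 0 0 0 0;0.049 -0.317 0 0 0 0 0;0 0 0 0 0 0 0;0 0 -0.2 0 0 0 0;0 0 -0.2 0 0 0 0;0 0 -0.15 0 0 0 0;-0.03 -0.004 0 0 0 0 0;-0.03 -0.004 0 0 0 0 0;-0.024 -0.0033 0 0 0 0 0;-0.024 -0.0033 0 0 0 0 0;-0.024 -0.0033 0 0 0 0 0;-0.024 -0.0033 0 0 0 0 0;-0.024 -0.0033 0 0 0 0 0;-0.024 -0.0033 0 0 0 0 0"}}

```text
time_s: 11.2
eef_pos: [525.3, -74.9, 30.4]
ee_rot: [0.001, -0.068, 0.998, -0.001]
force: [4.6, -0.0, 2.2]
grip_width: -0.002
grip_force: 2.5
```

```bash
python3 - <<'E'
from h import *
p=capture("scene"); a=p["pixels"][130:330,140:420]; cv2.imwrite("pics/s2.png",cv2.resize(a,None,fx=2.8,fy=2.8,interpolation=2))
E
```

```text
(no output)
```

View pics/s2.png

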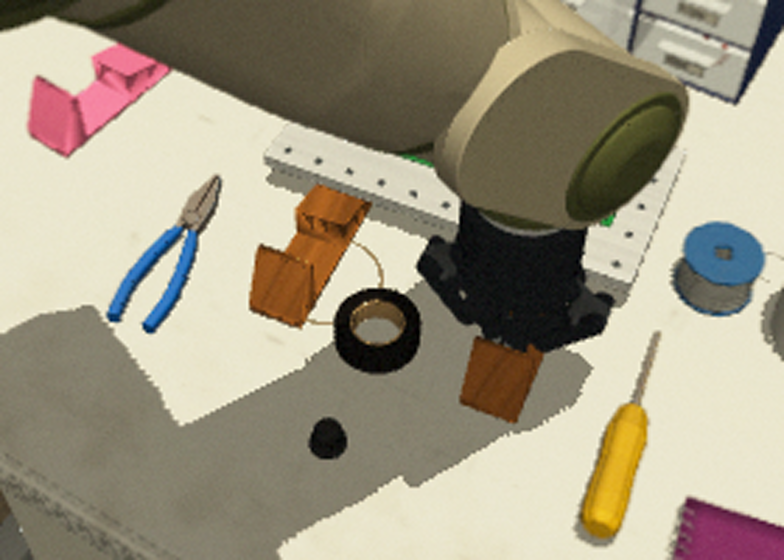

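Both wedges are coming back evenly and the bystanders lie where they were. Next rounds.

>>> {"name": "drive_tool", "arguments": {"commands": "0.06 0.008 0 0 0 0 0;0 0 0.2 0 0 0 0;0 0 0.35 0 0 0 0;-0.021 0.321 0 0 0 0 0;-0.021 0.321 0 0 0 0 0;-0.021 0.321 0 0 0 0 0;-0.021 0.321 0 0 0 0 0;-0.02 0.321 0 0 0 0 0;0 0 0 0 0 0 0;0 0 -0.2 0 0 0 0;0 0 -0.2 0 0 0 0;0 0 -0.15 0 0 0 0;-0.03 -0.004 0 0 0 0 0;-0.03 -0.004 0 0 0 0 0;-0.018 -0.0025 0 0 0 0 0;-0.018 -0.0025 0 0 0 0 0;-0.018 -0.0025 0 0 0 0 0;-0.018 -0.0025 0 0 0 0 0;-0.018 -0.0025 0 0 0 0 0;-0.018 -0.0025 0 0 0 0 0"}}

```text
time_s: 12.92
eef_pos: [504.4, 84.3, 30.3]
ee_rot: [0.002, -0.068, 0.998, -0.0]
force: [4.4, 0.9, 3.5]
grip_width: 0.002
grip_force: 2.7
```

>>> {"name": "drive_tool", "arguments": {"commands": "0.06 0.008 0 0 0 0 0;0 0 0.2 0 0 0 0;0 0 0.35 0 0 0 0;0.042 -0.318 0 0 0 0 0;0.042 -0.318 0 0 0 0 0;0.042 -0.318 0 0 0 0 0;0.042 -0.318 0 0 0 0 0;0.042 -0.318 0 0 0 0 0;0 0 0 0 0 0 0;0 0 -0.2 0 0 0 0;0 0 -0.2 0 0 0 0;0 0 -0.15 0 0 0 0;-0.03 -0.004 0 0 0 0 0;-0.03 -0.004 0 0 0 0 0;-0.024 -0.0033 0 0 0 0 0;-0.024 -0.0033 0 0 0 0 0;-0.024 -0.0033 0 0 0 0 0;-0.024 -0.0033 0 0 0 0 0;-0.024 -0.0033 0 0 0 0 0;-0.024 -0.0033 0 0 0 0 0"}}

```text
time_s: 14.58
eef_pos: [510.7, -76.9, 30.3]
ee_rot: [0.001, -0.068, 0.998, -0.001]
force: [4.3, 0.6, 1.9]
grip_width: 0.002
grip_force: 2.5
```

>>> {"name": "drive_tool", "arguments": {"commands": "0.06 0.008 0 0 0 0 0;0 0 0.2 0 0 0 0;0 0 0.35 0 0 0 0;-0.013 0.322 0 0 0 0 0;-0.013 0.322 0 0 0 0 0;-0.013 0.322 0 0 0 0 0;-0.013 0.322 0 0 0 0 0;-0.013 0.322 0 0 0 0 0;0 0 0 0 0 0 0;0 0 -0.2 0 0 0 0;0 0 -0.2 0 0 0 0;0 0 -0.15 0 0 0 0;-0.03 -0.004 0 0 0 0 0;-0.03 -0.004 0 0 0 0 0;-0.018 -0.0025 0 0 0 0 0;-0.018 -0.0025 0 0 0 0 0;-0.018 -0.0025 0 0 0 0 0;-0.018 -0.0025 0 0 0 0 0;-0.018 -0.0025 0 0 0 0 0;-0.018 -0.0025 0 0 0 0 0"}}

```text
time_s: 16.25
eef_pos: [493.7, 82.8, 30.4]
ee_rot: [0.002, -0.068, 0.998, -0.0]
force: [5.9, 0.9, 3.8]
grip_width: 0.002
grip_force: 2.7
```

>>> {"name": "drive_tool", "arguments": {"commands": "0.06 0.008 0 0 0 0 0;0 0 0.2 0 0 0 0;0 0 0.35 0 0 0 0;0.034 -0.32 0 0 0 0 0;0.034 -0.32 0 0 0 0 0;0.034 -0.32 0 0 0 0 0;0.034 -0.32 0 0 0 0 0;0.034 -0.32 0 0 0 0 0;0 0 0 0 0 0 0;0 0 -0.2 0 0 0 0;0 0 -0.2 0 0 0 0;0 0 -0.15 0 0 0 0;-0.03 -0.004 0 0 0 0 0;-0.03 -0.004 0 0 0 0 0;-0.024 -0.0033 0 0 0 0 0;-0.024 -0.0033 0 0 0 0 0;-0.024 -0.0033 0 0 0 0 0;-0.024 -0.0033 0 0 0 0 0;-0.024 -0.0033 0 0 0 0 0;-0.024 -0.0033 0 0 0 0 0"}}

```text
time_s: 17.92
eef_pos: [496.0, -79.4, 30.3]
ee_rot: [0.001, -0.068, 0.998, -0.001]
force: [4.6, 1.2, 3.1]
grip_width: -0.004
grip_force: 2.5
```

```bash
python3 - <<'E'
from h import *
p=capture("top"); a=p["pixels"][110:290,190:400]; cv2.imwrite("pics/t3.png",cv2.resize(a,None,fx=3.3,fy=3.3,interpolation=2))
E
```

```text
(no output)
```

View pics/t3.png

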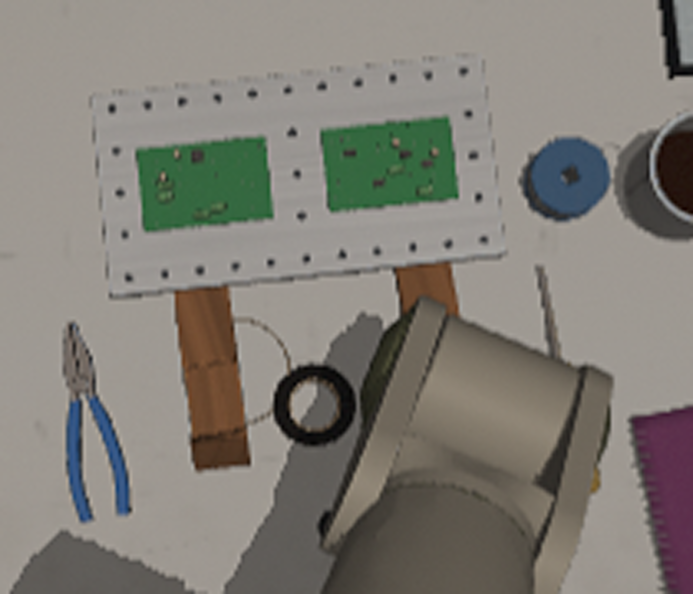

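The left wedge is 45 mm back (base row about 468). The plate has not shifted, and it is flattening. Next round.

>>> {"name": "drive_tool", "arguments": {"commands": "0.06 0.008 0 0 0 0 0;0 0 0.2 0 0 0 0;0 0 0.35 0 0 0 0;-0.005 0.324 0 0 0 0 0;-0.005 0.324 0 0 0 0 0;-0.005 0.324 0 0 0 0 0;-0.005 0.324 0 0 0 0 0;-0.005 0.324 0 0 0 0 0;0 0 0 0 0 0 0;0 0 -0.2 0 0 0 0;0 0 -0.2 0 0 0 0;0 0 -0.15 0 0 0 0;-0.03 -0.004 0 0 0 0 0;-0.03 -0.004 0 0 0 0 0;-0.018 -0.0025 0 0 0 0 0;-0.018 -0.0025 0 0 0 0 0;-0.018 -0.0025 0 0 0 0 0;-0.018 -0.0025 0 0 0 0 0;-0.018 -0.0025 0 0 0 0 0;-0.018 -0.0025 0 0 0 0 0"}}

```text
time_s: 19.63
eef_pos: [481.7, 81.4, 29.5]
ee_rot: [-0.0, -0.068, 0.998, -0.0]
force: [0.9, -0.1, 1.2]
grip_width: -0.001
grip_force: 0.7
```

>>> {"name": "drive_tool", "arguments": {"commands": "0.06 0.008 0 0 0 0 0;0 0 0.2 0 0 0 0;0 0 0.35 0 0 0 0;0.026 -0.322 0 0 0 0 0;0.026 -0.322 0 0 0 0 0;0.026 -0.322 0 0 0 0 0;0.026 -0.322 0 0 0 0 0;0.026 -0.322 0 0 0 0 0;0 0 0 0 0 0 0;0 0 -0.2 0 0 0 0;0 0 -0.2 0 0 0 0;0 0 -0.15 0 0 0 0;-0.03 -0.004 0 0 0 0 0;-0.03 -0.004 0 0 0 0 0;-0.024 -0.0033 0 0 0 0 0;-0.024 -0.0033 0 0 0 0 0;-0.024 -0.0033 0 0 0 0 0;-0.024 -0.0033 0 0 0 0 0;-0.024 -0.0033 0 0 0 0 0;-0.024 -0.0033 0 0 0 0 0"}}

```text
time_s: 21.3
eef_pos: [480.6, -81.7, 29.9]
ee_rot: [0.0, -0.068, 0.998, -0.0]
force: [1.5, -0.0, 0.9]
grip_width: -0.002
grip_force: 0.6
```

Both feet have landed (the pull is down to about 1 N). Now I draw the right wedge fully clear.

>>> {"name": "drive_tool", "arguments": {"commands": "-0.03 -0.004 0 0 0 0 0;-0.04 -0.0055 0 0 0 0 0;-0.05 -0.007 0 0 0 0 0;-0.05 -0.007 0 0 0 0 0;-0.05 -0.007 0 0 0 0 0;-0.05 -0.007 0 0 0 0 0;-0.05 -0.007 0 0 0 0 0;-0.05 -0.007 0 0 0 0 0;-0.05 -0.007 0 0 0 0 0;-0.05 -0.007 0 0 0 0 0;-0.05 -0.007 0 0 0 0 0;-0.05 -0.007 0 0 0 0 0;-0.05 -0.007 0 0 0 0 0;-0.03 -0.004 0 0 0 0 0;-0.02 -0.003 0 0 0 0 0;-0.01 -0.001 0 0 0 0 0;0 0 0 0 0 0 0;0.06 0.008 0 0 0 0 0;0 0 0.2 0 0 0 0;0 0 0.35 0 0 0 0"}}

```text
time_s: 22.97
eef_pos: [417.5, -89.4, 82.8]
ee_rot: [-0.003, -0.068, 0.998, 0.002]
force: [0.6, -0.1, 0.0]
grip_width: -0.001
grip_force: 0.0
```

>>> {"name": "drive_tool", "arguments": {"commands": "0.117 0.286 0 0 0 0 0;0.117 0.286 0 0 0 0 0;0.117 0.286 0 0 0 0 0;0.117 0.286 0 0 0 0 0;0.117 0.286 0 0 0 0 0;0.117 0.286 0 0 0 0 0;0 0 0 0 0 0 0;0 0 -0.2 0 0 0 0;0 0 -0.2 0 0 0 0;0 0 -0.15 0 0 0 0;-0.03 -0.004 0 0 0 0 0;-0.03 -0.004 0 0 0 0 0;-0.03 -0.004 0 0 0 0 0;-0.05 -0.007 0 0 0 0 0;-0.05 -0.007 0 0 0 0 0;-0.05 -0.007 0 0 0 0 0;-0.05 -0.007 0 0 0 0 0;-0.05 -0.007 0 0 0 0 0;-0.05 -0.007 0 0 0 0 0;-0.05 -0.007 0 0 0 0 0"}}

```text
time_s: 24.63
eef_pos: [444.3, 75.3, 29.4]
ee_rot: [0.0, -0.068, 0.998, -0.0]
force: [1.6, 0.4, 0.3]
grip_width: 0.003
grip_force: 0.7
```

>>> {"name": "drive_tool", "arguments": {"commands": "-0.05 -0.007 0 0 0 0 0;-0.05 -0.007 0 0 0 0 0;-0.05 -0.007 0 0 0 0 0;-0.03 -0.004 0 0 0 0 0;-0.02 -0.003 0 0 0 0 0;-0.01 -0.001 0 0 0 0 0;0 0 0 0 0 0 0;0.06 0.008 0 0 0 0 0;0 0 0.2 0 0 0 0;0 0 0.4 0 0 0 0;0 0 0.4 0 0 0 0;-0.1 0.2 0.3 0 0 0 0;-0.2 0.3 0.1 0 0 0 0;-0.2 0.3 0 0 0 0 0;-0.2 0.3 0 0 0 0 0;-0.2 0.3 0 0 0 0 0;-0.2 0.3 0 0 0 0 0;-0.2 0.3 0 0 0 0 0;-0.1 0.3 0 0 0 0 0;0 0 0 0 0 0 0"}}

```text
time_s: 26.3
eef_pos: [288.0, 306.9, 169.6]
ee_rot: [0.0, -0.07, 0.998, 0.001]
force: [0.1, 0.5, -0.2]
grip_width: -0.003
grip_force: 0.0
```

```bash
python3 - <<'E'
from h import *
p=capture("top"); a=p["pixels"][110:310,190:400]; cv2.imwrite("pics/t4.png",cv2.resize(a,None,fx=3,fy=3,interpolation=2))
p=capture("scene"); a=p["pixels"][130:350,140:420]; cv2.imwrite("pics/s4.png",cv2.resize(a,None,fx=2.7,fy=2.7,interpolation=2))
E
```

```text
(no output)
```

View pics/t4.png

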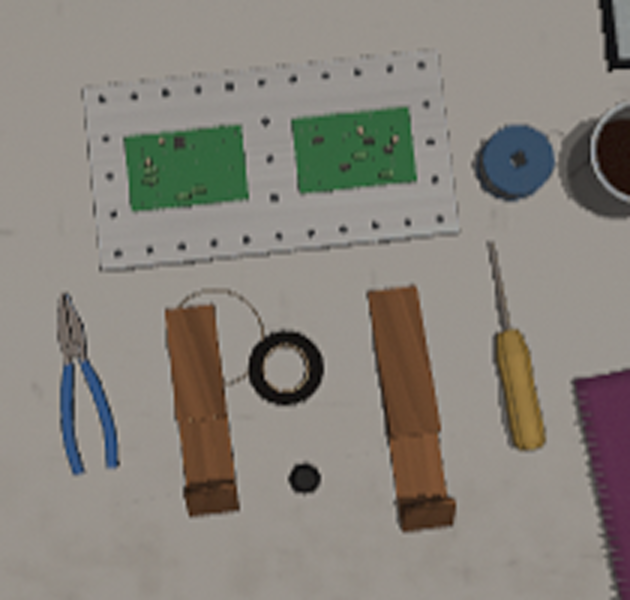

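View pics/s4.png

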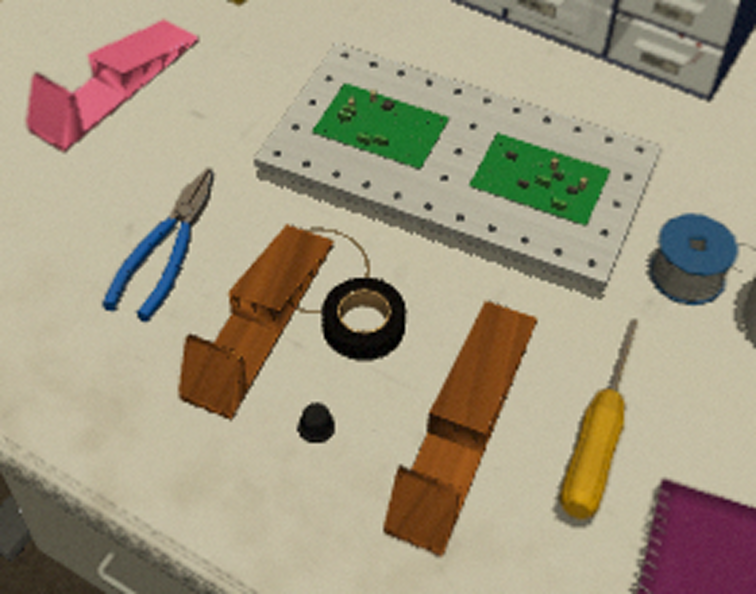

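The plate stands flat on its feet. Both wedges lie flat and well clear: the top view shows the toes at rows 288–310 and the plate edge at rows 235–268. The bystanders have not moved.

```bash
python3 -c "
from rig import *
print(finish_job())"
```

```text
the job is handed in; nothing more can be done
None
```

The job is done and handed in: both wedges were drawn out in small alternating tugs and lie flat in front of the plate, clear of it; in the final pictures the plate stands level on its feet, not visibly shifted, and nothing else moved. Lean was kept to about 1° by my estimate from pull distances and slopes, not measured.

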